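Lay the soldering hearth and work the gas pedal

ROBOT

A 6-joint arm with a two-finger parallel gripper is mounted at the origin on the work surface. World frame = base frame: x ahead of the robot, y to its left, z up, the work surface at z = 0. Lengths are in m, angles in degrees, forces in N, time in s.
With the tool pointing down it reaches from about 0.35 to 0.875 m from the base axis. Payload 4.2 kg.
Tool frame: the origin (TCP) lies midway between the tips of the shut fingers; the grasp point (between the pads) lies 19 mm behind it; z points along the fingers, y is the line along which they close (so a half turn about z gives the same grasp; the last joint's range is limited). The gripper opens to 87 mm and grips with 3 to 60 N. Pads are 19 mm wide; open, the fingers measure 117 mm over their backs; the gripper's body (75 mm by 190 mm) begins 51 mm behind the grasp point.
Start: joints at [-59.152, 22.042, 0.453, 0, -68.411, -14.817], TCP at [0.173, -0.601, 0.223] pointing down, gripper open.
Joint ranges: [-179.83, 179.83], [-69.29, 118.12], [-61.27, 80.66], [-181.25, 117.63], [-171.15, -9.14], [-177.46, 177.46]. Speed limits (degrees/s): [159.86, 159.86, 180, 180, 180, 180].

INTERFACE

Orientations are given as [roll, pitch, yaw] about the fixed x, y, z axes, in that order (R = Rz(yaw) Ry(pitch) Rx(roll)).
In Python, from workcell import env gives the robot as it stands. The module is installed in compiled form; this text tells all that it offers. Calls block until the motion is done:
- env.goto(position, orientation): joint-space move of the TCP to a pose.
- env.move_straight(position, rotation=None, rate=0.15, force_limit=None): straight line of the TCP; rotation=None keeps the orientation; rate is the mean speed in m/s. With force_limit (N) it stops when the force on the tool has changed by that much, and returns True; else False.
- env.set_joints(angles): joint-space move.
- env.gripper_to(opening, grasp_force=None): opening from 0.0 (shut) to 1.0 (fully open); grasp_force is the grip in N (None keeps the last); returns when the fingers have stopped.
- env.dwell(seconds).
- env.inverse_kinematics(position, orientation): joint angles nearest the present ones, or None.
- env.read_state(): the state.
- env.grab_frame(name): name is "scene" or "top" or "wrist"; returns a dict with "image" (400x640x3 uint8, blue, green, red), "fx", "fy", "cx", "cy" (pixels), "D" ([k1, k2, p1, p2, k3] as OpenCV has them; the pictures are not rectified), "position" and "orientation" of the camera in the world. Camera axes: x right, y up, looking along -z (the intrinsics and any distortion apply to the point x, -y, -z); pixel columns grow to the right and rows downward; lengths in m; the calibration is good to about 2 mm. A picture is of the moment at which its call begins. There is no depth.
A pose or a line that the arm cannot do raises env.Unreachable and nothing moves.
- env.close_job(): hands the job in; it is judged then, once.
Trained networks look in a picture, given as the dict that the camera call returned (one of the last four; its "shot" number tells which), for a name from the list of things; names that differ only in an ending like _2 or _b are one class to them, and where a whole thing is asked for, a point or a joint stands for the part that bears it (a point fixed in the world has none). Each returns a list of dicts, best first, with "score" (0 to 1); they miss things now and then, are a little off and sometimes report something else, mostly with a low value. They report only what shows in the picture. A call takes as long as a camera call.
- env.search_frame(picture, thing): "xyz" ([x, y, z] in m, in world coordinates, good to about 4 mm: the middle of the surface that is visible of it).
- env.trace(picture, thing): "mask" (400x640 bool, what is visible of it).
The state is a dict: "clock": time; "joint_positions": joint angles; "qvel": joint speeds; "joint_torque": joint torques, N m; "position": TCP position; "tool_rot": TCP orientation; "force": force on the tool from outside, world axes, zero at the start; "wrist_torque": the same for the moment, N m; "opening": opening from 0.0 (shut) to 1.0 (fully open); "finger_force": force on a finger pad.
Only numpy, scipy, OpenCV 4.12 (cv2) and the standard library are available. Lean on these libraries where they do the work, as an engineer would, in place of code of your own. Each camera call takes 0.05 s, during which the arm holds its last target. There are 200 camera calls.

TASK

Get the soldering hearth ready: keeping the steel casting flask that stands on the hearth plate out of harm's way, bring each standing firebrick to the near edge of the plate and, with its foot against that edge, tip it over by its top so that it lies on its broad face on the plate. When all the firebricks lie there, see that the flask and the graphite crucible both stand upright on top of the bricks, and after that press the gas pedal fully down to its stop and let it come back up. Leave everything else on the bench where it is.

Things in the scene. Friction and masses are not known exactly. Their poses are not given: they have to be found in the camera images.
- hearth: Fixed dark steel hearth plate on the bench: 200 mm (its x) by 310 mm (its y) by 12 mm thick. Origin: centre of its underside, at bench level. Its -x edge faces the robot; the side of that edge is a square step 12 mm high, a stop for a brick's foot; its top is the bed on which the bricks are to lie. z up.
- hearth_edge (a point): Middle of the upper edge of the hearth plate's near (-x) side, 12 mm above the bench; same axes. A brick standing with its 90 mm wide foot against this step and pushed near its top pivots over the step, falls by itself once its top has gone about 50 mm, and then lies with some 25 mm overhanging this edge. Three bricks fit side by side on the plate at 100 mm spacing.
- brickA_center (a point): Centre of a pale firebrick, 45 mm thick (its x), 90 mm wide (its y), 160 mm long (its z), about 0.5 kg, standing on end on the bench at the start, z up (centre 80 mm up). Three are alike; one may be absent. Grip it across its 45 mm thickness; fallen flat on the bench it is too wide to pick up, so carry it low and upright until it is tipped.
- brickB_center (a point): Centre of a pale firebrick, 45 mm thick (its x), 90 mm wide (its y), 160 mm long (its z), about 0.5 kg, standing on end on the bench at the start, z up (centre 80 mm up). Three are alike; one may be absent. Grip it across its 45 mm thickness; fallen flat on the bench it is too wide to pick up, so carry it low and upright until it is tipped.
- brickC_center (a point): Centre of a pale firebrick, 45 mm thick (its x), 90 mm wide (its y), 160 mm long (its z), about 0.5 kg, standing on end on the bench at the start, z up (centre 80 mm up). Three are alike; one may be absent. Grip it across its 45 mm thickness; fallen flat on the bench it is too wide to pick up, so carry it low and upright until it is tipped.
- crucible_center (a point): Centre (25 mm above its underside) of a grey graphite crucible: open round pot, 60 mm outside diameter, straight sided, 50 mm tall, about 0.25 kg, standing on the bench. z is its upward axis.
- flask_center (a point): Centre (25 mm above its underside) of a steel casting flask: a plain tube, 56 mm outside diameter, 4 mm wall, 50 mm tall, about 0.2 kg, that starts standing on the hearth plate, in the way of some of the bricks. It may be set down anywhere meanwhile. z is its upward axis.
- pedal_pad (a point): Point on the top of the rubber pad of the bench-top gas pedal, 25 mm from its free end, on its middle line: press here, straight down. The pedal is a steel plate 140 x 75 mm on a grey base, hinged at its far end and sloping up towards the robot; this point is about 70 mm above the bench at rest and goes down about 27 mm.
- pedal (a joint): Angle of the pedal: 0 at rest (up), 0.24 rad at its bottom stop. A spring brings it back; it takes about 3 N at the pad to start and 8 N to reach the stop.
- can: Bystander, not to be disturbed: spray can, 52 mm across, 150 mm tall. Origin: centre of its underside as it was made.
- jar: Bystander, not to be disturbed: amber glass jar, 64 mm across, 80 mm tall. Origin: centre of its underside as it was made.
- carton: Bystander, not to be disturbed: small cardboard carton 100 x 70 x 60 mm. Origin: centre of its underside as it was made.
- brush: Bystander, not to be disturbed: bench brush, 170 mm long, lying. Origin: centre of its underside as it was made.

How it is judged (in metres and radians):
On the way, in this order (a step that is already met when the one before it is completed fails the run):
1. every firebrick lies flat on its broad face on the hearth plate ((angle between brickA_center's own x axis and vertical below 0.12 rad or angle between brickA_center's own x axis and vertical above 3.0216 rad) and x of brickA_center in the frame of hearth between -0.065 and 0.065 m and y of brickA_center in the frame of hearth between -0.145 and 0.145 m and z of brickA_center in the frame of hearth between 0.027 and 0.042 m and linear speed of each of brickA, brickB, brickC below 0.02 m/s and (angle between brickB_center's own x axis and vertical below 0.12 rad or angle between brickB_center's own x axis and vertical above 3.0216 rad) and x of brickB_center in the frame of hearth between -0.065 and 0.065 m and y of brickB_center in the frame of hearth between -0.145 and 0.145 m and z of brickB_center in the frame of hearth between 0.027 and 0.042 m and (angle between brickC_center's own x axis and vertical below 0.12 rad or angle between brickC_center's own x axis and vertical above 3.0216 rad) and x of brickC_center in the frame of hearth between -0.065 and 0.065 m and y of brickC_center in the frame of hearth between -0.145 and 0.145 m and z of brickC_center in the frame of hearth between 0.027 and 0.042 m), for 0.2 s.
2. the flask and the crucible stand upright on the laid bricks, let go (height (world z) of crucible_center between 0.074 and 0.09 m and angle between each of crucible_center, flask_center's own z axis and vertical below 0.12 rad and x of crucible_center in the frame of hearth between -0.12 and 0.14 m and y of crucible_center in the frame of hearth between -0.18 and 0.18 m and height (world z) of flask_center between 0.074 and 0.09 m and x of flask_center in the frame of hearth between -0.12 and 0.14 m and y of flask_center in the frame of hearth between -0.18 and 0.18 m and contact force between the fingers and crucible below 0.1 N and contact force between the fingers and flask below 0.1 N and linear speed of each of crucible, flask below 0.02 m/s), for 0.2 s.
3. the pedal is pressed down to its stop (over 0.225 rad) (value of joint pedal above 0.225 rad), for 0.1 s.
At the end, for the whole second after the job is handed in: All firebricks present lie flat (within 7 degrees) on their broad faces on the hearth plate, their centres within 65 mm of its middle line in the plate's x and 145 mm in its y; the crucible and the flask stand upright (within 7 degrees) on the bricks, let go; the pedal is up again (under 0.04 rad) (all of step 1 and height (world z) of crucible_center between 0.074 and 0.09 m and angle between each of crucible_center, flask_center's own z axis and vertical below 0.12 rad and x of crucible_center in the frame of hearth between -0.12 and 0.14 m and y of crucible_center in the frame of hearth between -0.18 and 0.18 m and height (world z) of flask_center between 0.074 and 0.09 m and x of flask_center in the frame of hearth between -0.12 and 0.14 m and y of flask_center in the frame of hearth between -0.18 and 0.18 m and contact force between the fingers and crucible below 0.1 N and contact force between the fingers and flask below 0.1 N and value of joint pedal below 0.04 rad); the robot touches nothing.
It fails at once if the can is moved by more than 40 mm (distance of can from where it was at the start of the episode above 0.04 m).
It fails at once if the jar is moved by more than 40 mm (distance of jar from where it was at the start of the episode above 0.04 m).
It fails at once if the carton is moved by more than 40 mm (distance of carton from where it was at the start of the episode above 0.04 m).
It fails at once if the brush is moved by more than 40 mm (distance of brush from where it was at the start of the episode above 0.04 m).
Of brickA, brickB, brickC only 2 to 3 are there at a start; the rules pass over those that are not, and their reading is None.
At some moment in a run one of crucible may be knocked a few centimetres aside while the robot is not near it.
Once in a run the grip may slacken for a moment while it holds something.
It also fails if it takes over 208 s, if anything falls off the work surface, if the arm or the gripper's body presses on something with over 40 N, if the wrist force passes 120 N, or if a joint passes its speed limit or range.

## Working session

There is one attempt and no reset: what is moved stays moved. The work goes in short steps, each a Python script; the robot and the scene stay as the last script left them, time stands still between calls to the robot, and variables do not carry over. Pictures are saved under pics/ and viewed, at most 14 in all, crops included, and the job is handed in when it is done.

```bash
mkdir -p pics
cat > h.py <<'E'
from workcell import env
import numpy as np, cv2
from scipy.spatial.transform import Rotation as R
def shot(cam,name=None):
    p=env.grab_frame(cam)
    if name: cv2.imwrite('pics/'+name+'.png',p['image'])
    return p
E
python3 - <<'E'
from h import *
for c in ['top','scene']:
    p=shot(c,c+'0'); print(c,p['position'],p['orientation'],p['fx'],p['D'])
    for t in ['hearth','brickA_center','crucible_center','flask_center','pedal_pad','can','jar','carton','brush']:
        print(t,[(np.round(r['xyz'],3).tolist(),round(r['score'],2)) for r in env.search_frame(p,t)][:5])
print(env.read_state())
E
```

```text
top [0.43676906 0.00543932 1.2629647 ] [  5.4565125   -0.15850487 -91.48530694] 434.1217234478851 [-0.09325411  0.          0.          0.          0.        ]
hearth [([0.59, 0.008, 0.016], 0.61)]
brickA_center [([0.448, -0.231, 0.158], 0.58), ([0.28, 0.393, 0.016], 0.22)]
crucible_center [([0.637, 0.292, 0.026], 0.71)]
flask_center [([0.609, -0.056, 0.056], 0.6), ([0.724, -0.328, 0.136], 0.24), ([0.589, 0.006, 0.016], 0.19)]
pedal_pad [([0.466, 0.394, 0.062], 0.67)]
can [([0.723, -0.328, 0.138], 0.97)]
jar [([0.767, 0.18, 0.084], 0.79)]
carton [([0.76, 0.013, 0.059], 0.85)]
brush [([0.279, 0.393, 0.014], 0.57)]
scene [1.60344447 0.60468824 0.9788014 ] [ 53.2561087   -0.17051426 120.44506938] 479.5586342623567 [0.05101115 0.         0.         0.         0.        ]
hearth [([0.603, 0.038, 0.012], 0.9)]
brickA_center [([0.506, -0.389, 0.093], 0.69), ([0.47, -0.232, 0.094], 0.56), ([0.472, 0.403, 0.056], 0.3)]
crucible_center []
flask_center [([0.622, -0.054, 0.043], 0.75)]
pedal_pad [([0.474, 0.397, 0.058], 0.72)]
can [([0.746, -0.317, 0.097], 0.67)]
jar [([0.793, 0.191, 0.05], 0.65)]
carton [([0.765, 0.029, 0.061], 0.92), ([0.65, 0.294, 0.038], 0.18)]
brush [([0.294, 0.397, 0.022], 0.92), ([0.506, -0.39, 0.096], 0.57)]
{'clock': 1.0, 'joint_positions': array([-5.91526752e+01,  2.20414545e+01,  4.51182264e-01, -1.57945317e-03,
       -6.84118316e+01, -1.48180809e+01]), 'qvel': array([-0.01629365, -0.06619631, -0.02738363,  0.01086355, -0.11930369,
        0.04582354]), 'joint_torque': array([ 1.50987762e-04, -3.90474021e+01,  1.87621254e+01,  4.22435358e+00,
        1.54347456e-02, -8.34791052e-06]), 'position': array([ 0.17261097, -0.60065078,  0.22253847]), 'tool_rot': array([ 1.79997591e+02,  8.81752544e-04, -1.63971337e+02]), 'force': array([-0.4884508 ,  0.22910648, -0.25527283]), 'wrist_torque': array([-0.04148856, -0.02203953,  0.0018186 ]), 'finger_force': 0.0, 'opening': 0.9993443621838652}
```

View pics/top0.png

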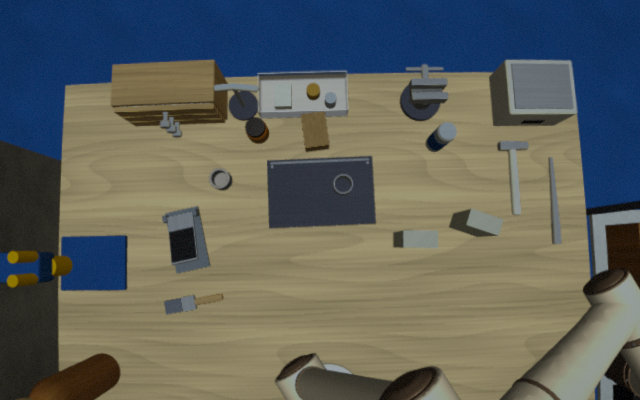

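View pics/scene0.png

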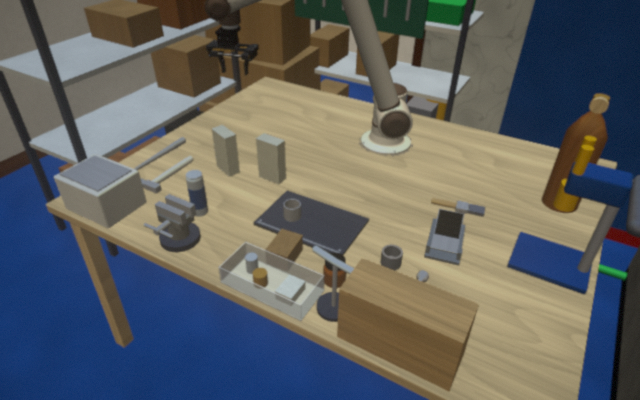

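The top view shows two bricks at (415,239) and (477,223), the flask on the plate at (343,184), the crucible at (221,180) and the pedal at (187,240). The scene view also shows only two bricks, at (226,150) and (271,158). Next I need exact geometry.

```bash
cat >> h.py <<'E'
def ray(p,uv):
    K=np.array([[p['fx'],0,p['cx']],[0,p['fy'],p['cy']],[0,0,1]])
    n=cv2.undistortPoints(np.array(uv,float).reshape(-1,1,2),K,np.array(p['D'],float)).reshape(-1,2)
    d=np.c_[n[:,0],-n[:,1],-np.ones(len(n))]
    return R.from_euler('xyz',p['orientation'],degrees=True).apply(d)
def at_z(p,uv,z):
    d=ray(p,uv); c=np.array(p['position'])
    return (c+d*((z-c[2])/d[:,2])[:,None])
def rect(p,mask,z):
    m=mask.astype(np.uint8); n,l,s,_=cv2.connectedComponentsWithStats(m)
    m=(l==1+np.argmax(s[1:,4])).astype(np.uint8)
    c=max(cv2.findContours(m,cv2.RETR_EXTERNAL,cv2.CHAIN_APPROX_NONE)[0],key=len).reshape(-1,2)
    q=at_z(p,c,z)[:,:2]
    return cv2.minAreaRect((q*1000).astype(np.float32))
E
python3 - <<'E'
from h import *
p=shot('top')
for t,z in [('hearth',.012),('brickA_center',.16),('crucible_center',.05),('flask_center',.062),('pedal_pad',.06),('jar',.08),('carton',.06)]:
    for r in env.trace(p,t)[:3]:
        print(t,round(r['score'],2),r['mask'].sum(),rect(p,r['mask'],z))
im=p['image'][200:260,380:520]
cv2.imwrite('pics/bk.png',cv2.resize(im,None,fx=5.5,fy=5.5,interpolation=cv2.INTER_CUBIC))
E
```

```text
hearth 0.74 7179 ((590.93603515625, 3.192047119140625), (204.3336639404297, 311.92144775390625), 0.2942044138908386)
brickA_center 0.76 773 ((447.89996337890625, -235.47938537597656), (111.05231475830078, 43.32518005371094), 88.27168273925781)
crucible_center 0.85 390 ((630.0062255859375, 287.54144287109375), (67.79350280761719, 54.01339340209961), 44.128135681152344)
crucible_center 0.71 1114 ((488.6556396484375, -435.5764465332031), (146.6046142578125, 73.43641662597656), 70.27259063720703)
flask_center 0.57 137 ((604.2982788085938, -58.208251953125), (51.2252197265625, 58.01805114746094), 61.81955337524414)
pedal_pad 0.71 1234 ((466.19439697265625, 391.3092346191406), (139.71148681640625, 77.5567398071289), 5.095932483673096)
jar 0.61 483 ((761.6119995117188, 178.2374267578125), (77.42668151855469, 58.729713439941406), 25.582639694213867)
```

View pics/bk.png

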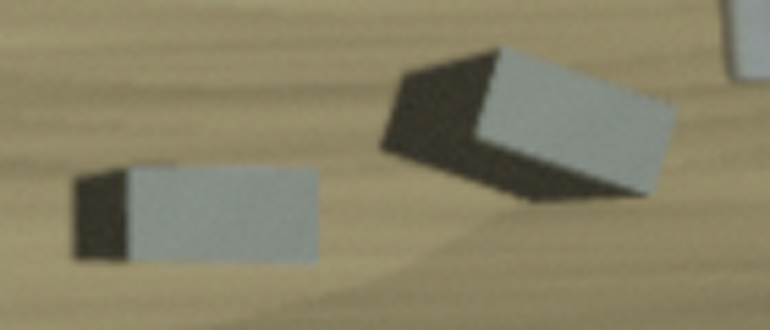

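Run:
```python
from h import *
p=shot('top')
for c in ([(129,168),(319,168),(319,265),(127,263)],[(500,48),(678,108),(652,196),(475,137)]):
    uv=np.array(c)/5.5+[380,200]-.4
    q=at_z(p,uv,.16)[:,:2]; e=(q[0]-q[1]+q[3]-q[2])/2
    print(q.mean(0),np.linalg.norm(e),np.linalg.norm(q[0]-q[3]),'yaw of y axis',np.degrees(np.arctan2(-e[0],e[1])))
for pos,y in [([.448,-.245,.12],90),([.448,-.245,.12],-90),([.47,-.39,.12],75),([.466,.1,.12],90),([.466,.1,.12],-90),([.6,-.06,.03],0),([.45,.1,.14],0),([.45,.1,.14],180),([.63,.29,.03],0)]:
    print(pos,y,env.inverse_kinematics(pos,[180,0,y]))
```

```text
[ 0.44655251 -0.247476  ] 0.0894133357651322 0.04388497958626585 yaw of y axis -1.9746956080643194
[ 0.48527015 -0.41712629] 0.0893132348655645 0.043793777284176647 yaw of y axis -19.87839895938949
[0.448, -0.245, 0.12] 90 [ -10.43573425   16.95157107  -23.64796379    0.          -49.40046514
 -169.56426575]
[0.448, -0.245, 0.12] -90 [-10.43573425  16.95157107 -23.64796379   0.         -49.40046514
  10.43573425]
[0.47, -0.39, 0.12] 75 [ -24.51740654   25.68547801   -9.5277107     0.          -54.78681129
 -170.48259346]
[0.466, 0.1, 0.12] 90 [ 31.70144464  13.90759404 -28.13600791   0.         -47.95639805
 148.29855536]
[0.466, 0.1, 0.12] -90 [ 31.70144464  13.90759404 -28.13600791   0.         -47.95639805
 -31.70144464]
[0.6, -0.06, 0.03] 0 [ 9.65704725e+00  3.11929459e+01 -1.55852961e+01  2.54444375e-14
 -4.32217580e+01  8.03429527e+01]
[0.45, 0.1, 0.14] 0 [ 3.28116558e+01  1.09494489e+01 -2.86309220e+01  2.54444375e-14
 -5.04196291e+01  5.71883442e+01]
[0.45, 0.1, 0.14] 180 [ 3.28116558e+01  1.09494489e+01 -2.86309220e+01 -2.54444375e-14
 -5.04196291e+01 -1.22811656e+02]
[0.63, 0.29, 0.03] 0 [ 3.80387433e+01  3.81907359e+01 -1.27885889e+00  2.54444375e-14
 -5.05304052e+01  5.19612567e+01]
```

```bash
cat >> h.py <<'E'
def st(): 
    s=env.read_state(); return round(s['clock'],1),np.round(s['position'],4).tolist(),round(s['opening'],3),round(s['finger_force'],1),np.round(s['force'],1).tolist()
def go(x,y,z,yaw=0): env.goto([x,y,z],[180,0,yaw])
def mv(x,y,z,rate=.15,fl=None,yaw=None): return env.move_straight([x,y,z],None if yaw is None else [180,0,yaw],rate,fl)
E
python3 - <<'E'
from h import *
go(.605,-.057,.20); mv(.605,-.057,.028); print(st())
env.gripper_to(0,30); print(st())
mv(.605,-.057,.06); mv(.635,-.118,.06); mv(.635,-.118,.026,.05,8); print(st())
env.gripper_to(1); mv(.635,-.118,.22)
yaw=-92
go(.4465,-.247,.26,yaw); mv(.4465,-.247,.118); print(st())
env.gripper_to(0,45); print(st())
mv(.4465,-.247,.126,.05); print(st())
shot('top','t1')
shot('wrist','w1')
E
```

```text
(5.2, [0.6058, -0.057, 0.029], 1.001, 0.0, [0.4, 0.1, 0.7])
(5.9, [0.605, -0.0571, 0.0282], 0.643, 30.0, [-0.2, 0.2, 1.3])
(7.4, [0.6342, -0.1176, 0.028], 0.642, 30.0, [-0.9, 0.4, 4.0])
(12.0, [0.4473, -0.2472, 0.1187], 0.996, 0.0, [-0.2, 0.5, 0.1])
(12.8, [0.4464, -0.247, 0.118], 0.512, 45.0, [0.3, -0.5, 0.6])
(13.1, [0.4463, -0.2468, 0.1258], 0.516, 45.0, [-1.0, -0.3, -5.1])
```

View pics/t1.png

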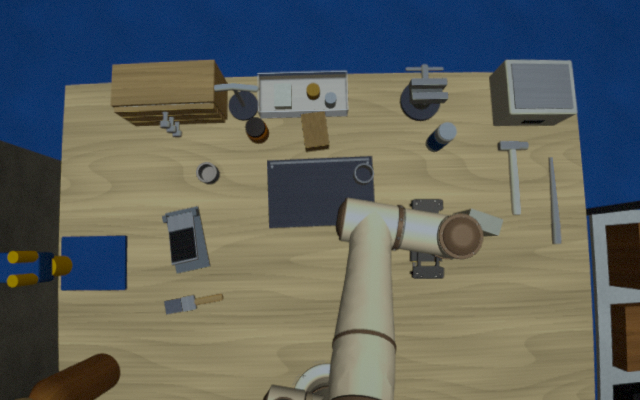

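The flask now stands at (363,172), brick 1 is held, and the crucible has been knocked to (207,173). Next I carry brick 1 to the edge.

```bash
cat >> h.py <<'E'
def place_tip(x0,y,zc):
    env.gripper_to  # brick held at height zc
    mv(x0,y,zc,.2,yaw=-89.7)
    print('hit',mv(.475,y,zc,.04,8),st())
    x=env.read_state()['position'][0]
    mv(x-.001,y,zc,.03); print('down',mv(x-.001,y,zc-.012,.03,6),st())
    env.gripper_to(1); mv(x-.001,y,.26,.25)
    print(st())
E
python3 - <<'E'
from h import *
place_tip(.445,.10,.126)
go(.39,.10,.26,0); env.gripper_to(0)
p=shot('top','t2'); shot('scene','s2');
E
```

```text
hit True (15.8, [0.4685, 0.0985, 0.1235], 0.52, 45.0, [0.5, -0.1, -4.7])
down True (16.4, [0.4678, 0.0999, 0.1182], 0.513, 45.0, [-1.2, 0.0, 3.8])
(18.1, [0.4666, 0.0998, 0.2587], 0.999, 0.0, [0.0, -0.1, -0.9])
```

View pics/s2.png

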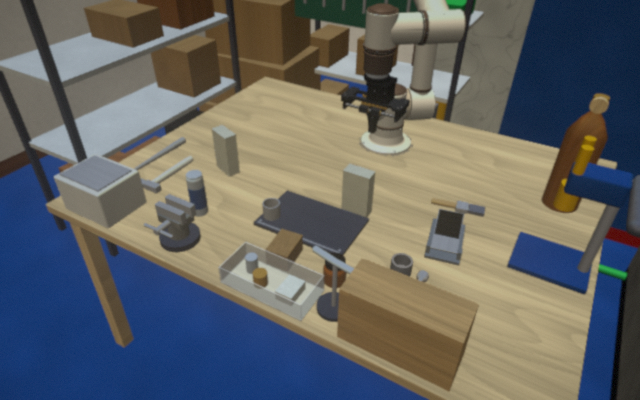

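Brick 1 stands at the edge at (357,190). Now I tip it.

```bash
cat >> h.py <<'E'
def tip(y):
    mv(.395,y,.143); mv(.495,y,.143,.06); print(st()); mv(.515,y,.143,.06); env.dwell(.5); print(st())
    mv(.47,y,.143); mv(.47,y,.26,.25)
E
python3 - <<'E'
from h import *
tip(.10)
a=-20
env.gripper_to(1); go(.485,-.417,.26,-90+a)
p=shot('top'); 
for r in env.trace(p,'brickA_center')[:3]: print(r['score'],rect(p,r['mask'],.057))
shot('scene','s3')
mv(.485,-.417,.118); print(st())
env.gripper_to(0,45); print(st())
mv(.485,-.417,.126,.05); print(st())
E
```

```text
(23.8, [0.4947, 0.1, 0.1431], 0.004, 0.0, [-0.6, -0.0, -1.0])
(24.8, [0.5149, 0.1, 0.1431], 0.006, 0.0, [-0.0, 0.1, 0.2])
0.91 ((544.0315551757812, 97.96493530273438), (160.34596252441406, 92.03522491455078), 0.8911328315734863)
(30.5, [0.4857, -0.4174, 0.1191], 0.999, 0.0, [0.3, 0.7, 0.2])
(31.2, [0.4849, -0.4169, 0.118], 0.512, 45.0, [-1.2, 0.5, -0.2])
(31.6, [0.4848, -0.4167, 0.1256], 0.508, 45.0, [-0.1, -0.1, -4.3])
```

View pics/s3.png

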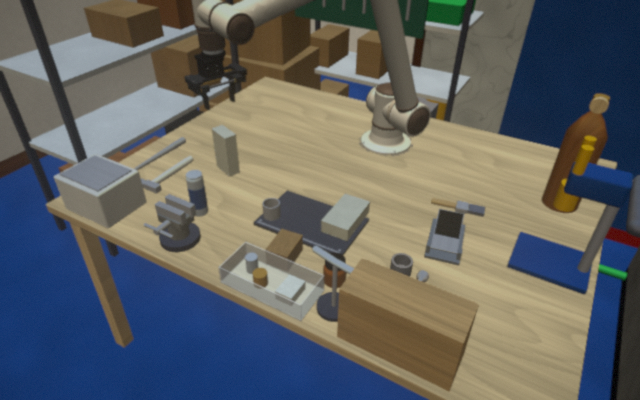

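Brick 1 lies flat on the plate at (346,216), centred at (0.544, 0.098), and brick 2 is gripped. Next is brick 2 to y = -0.002.

Run:
```python
from h import *
mv(.435,-.35,.126,.15); print(st())
place_tip(.440,-.003,.126)
go(.39,-.003,.26,0); env.gripper_to(0)
p=shot('top')
for r in env.trace(p,'brickA_center')[:3]: print(r['score'],r['mask'].sum(),rect(p,r['mask'],.057))
s=shot('scene','s4')
cv2.imwrite('pics/s4c.png',cv2.resize(s['image'][120:270,200:460],None,fx=3,fy=3))
```

```text
(32.3, [0.436, -0.3507, 0.1265], 0.514, 45.0, [1.2, -0.4, -5.6])
hit False (35.2, [0.4715, -0.0037, 0.1246], 0.515, 45.0, [-5.6, 0.4, -5.2])
down True (35.8, [0.4702, -0.0032, 0.1178], 0.513, 45.0, [0.2, 1.0, 4.9])
(37.5, [0.4695, -0.003, 0.2587], 1.003, 0.0, [-0.7, -0.4, -1.4])
0.98 1811 ((543.7332763671875, 95.40838623046875), (94.6493911743164, 157.46400451660156), 89.1689453125)
0.33 569 ((287.6023254394531, 367.04168701171875), (42.65568923950195, 156.94285583496094), 10.302513122558594)
```

View pics/s4c.png

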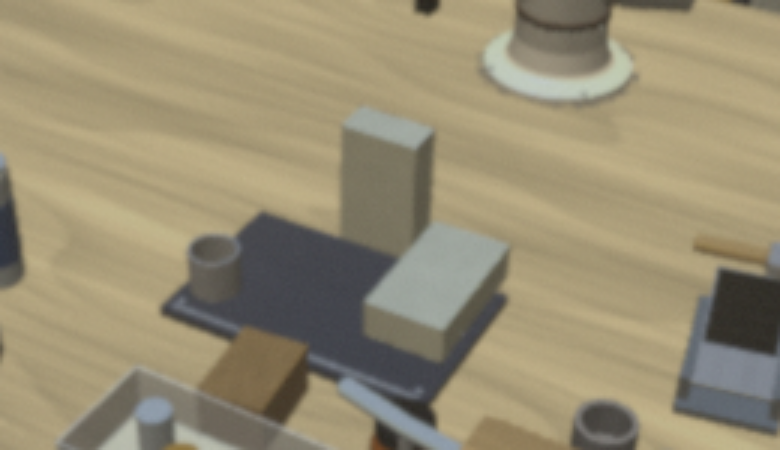

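Brick 2 stands at the edge (crop (385,185)), clear of brick 1. I tip it, then check the bricks, flask and crucible.

Run:
```python
from h import *
tip(-.003)
env.gripper_to(1); go(.45,.2,.3,0)
p=shot('top','t5')
for t,z in [('brickA_center',.057),('crucible_center',.05),('flask_center',.062),('pedal_pad',.06)]:
    for r in env.trace(p,t)[:3]: print(t,round(r['score'],2),r['mask'].sum(),rect(p,r['mask'],z))
    print([(np.round(r['xyz'],3).tolist(),round(r['score'],2)) for r in env.search_frame(p,t)][:3])
s=shot('scene','s5')
print([(np.round(r['xyz'],3).tolist(),round(r['score'],2)) for r in env.search_frame(s,'pedal_pad')])
cv2.imwrite('pics/s5c.png',np.vstack([p['image'][100:290,140:400],s['image'][130:290,230:490]]).repeat(2,0).repeat(2,1)[:, :][:600])
```

```text
(43.3, [0.4948, -0.003, 0.1431], 0.003, 0.0, [-0.5, 0.3, 0.6])
(44.2, [0.515, -0.003, 0.1431], 0.007, 0.0, [-0.2, 0.3, 0.8])
brickA_center 0.9 1863 ((543.8685302734375, 98.2474594116211), (160.61376953125, 91.09223937988281), 1.2037919759750366)
brickA_center 0.27 3869 ((586.5413818359375, 2.90673828125), (192.9361114501953, 298.50811767578125), 1.0243151187896729)
[([0.544, 0.1, 0.054], 0.89), ([0.638, -0.116, 0.057], 0.38)]
crucible_center 0.92 413 ((648.2476806640625, 322.0038757324219), (68.30648803710938, 58.1434211730957), 44.409481048583984)
crucible_center 0.57 532 ((769.8677978515625, 182.6563262939453), (84.68739318847656, 62.771873474121094), 25.228267669677734)
[([0.657, 0.328, 0.029], 0.73)]
flask_center 0.76 164 ((647.2530517578125, -128.54869079589844), (50.527347564697266, 24.88738250732422), 53.40852737426758)
[([0.637, -0.116, 0.056], 0.77), ([0.722, -0.326, 0.138], 0.49)]
[([0.765, 0.18, 0.082], 0.32)]
[([0.474, 0.397, 0.055], 0.64)]
```

View pics/s5c.png

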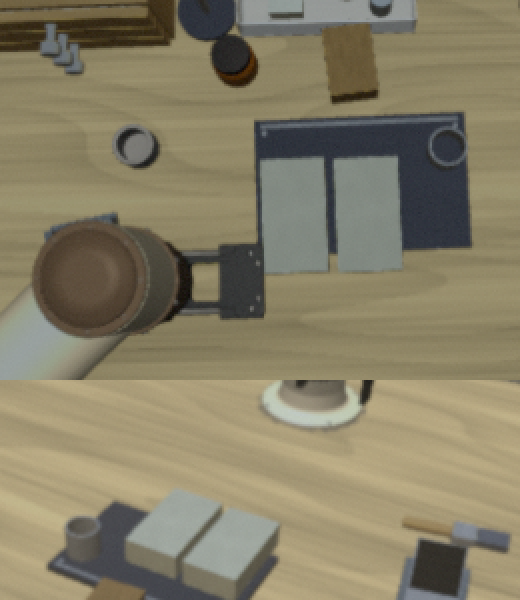

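Run:
```python
from h import *
p=shot('top')
c=at_z(p,[[208.0,172.6]],.05)[0]; print(c)
x,y=c[:2]
go(x,y,.2); mv(x,y,.028); print(st())
env.gripper_to(0,25); print(st())
mv(x,y,.13); mv(.545,.098,.13); print('dn',mv(.545,.098,.079,.05,5),st())
env.gripper_to(1); mv(.545,.098,.2)
x,y=.635,-.118
go(x,y,.2); mv(x,y,.029); print(st())
env.gripper_to(0,25); print(st())
mv(x,y,.13); mv(.545,-.003,.13); print('dn',mv(.545,-.003,.066,.05,5),st())
env.gripper_to(1); mv(.545,-.003,.22); go(.35,-.3,.3)
p=shot('top','t6'); s=shot('scene')
for t in ['crucible_center','flask_center']:
  for q in (p,s): print(t,[(np.round(r['xyz'],3).tolist(),round(r['score'],2)) for r in env.search_frame(q,t)][:2])
for r in env.trace(p,'pedal_pad')[:2]: print(round(r['score'],2),rect(p,r['mask'],.06))
cv2.imwrite('pics/c6.png',np.vstack([p['image'][120:290,140:400],s['image'][130:260,230:490]]).repeat(2,0).repeat(2,1))
```

```text
[0.65072385 0.32194593 0.05      ]
(50.6, [0.6514, 0.3225, 0.0294], 1.001, 0.0, [0.2, 0.2, 0.5])
(51.2, [0.6514, 0.3229, 0.029], 0.691, 25.0, [-0.8, 4.0, 3.1])
dn True (54.6, [0.5445, 0.0977, 0.0856], 0.689, 25.2, [-0.1, 0.1, 2.8])
(58.5, [0.6358, -0.1179, 0.0301], 1.001, 0.0, [-1.0, 0.2, -0.4])
(59.2, [0.635, -0.118, 0.0291], 0.647, 25.0, [-1.0, 0.3, 1.2])
dn True (62.1, [0.5447, -0.0031, 0.0739], 0.647, 25.0, [-1.1, 0.3, 4.3])
crucible_center [([0.548, 0.094, 0.076], 0.67)]
crucible_center [([0.795, 0.19, 0.05], 0.72), ([0.562, 0.099, 0.091], 0.63)]
flask_center [([0.638, -0.064, 0.012], 0.43)]
flask_center [([0.56, 0.002, 0.086], 0.57)]
0.91 ((465.771240234375, 392.4961853027344), (138.2246551513672, 75.24114227294922), 5.397576808929443)
```

View pics/c6.png

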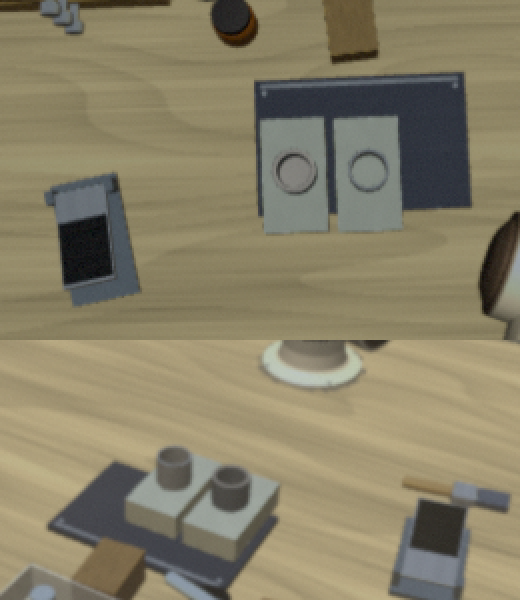

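Both bricks lie flat with the crucible and flask upright on them (crop (295,172) and (368,170)). The pedal's free end is at crop (65,287)–(113,279). I press 25 mm in from that end.

Run:
```python
from h import *
p=shot('top')
px=lambda u:np.array(u)/2+[140,120]-.25
e=at_z(p,[px((65,287)),px((113,279))],.075).mean(0); f=at_z(p,[px((53,188)),px((107,180))],.04).mean(0)
d=(f-e)[:2]; L=np.linalg.norm(d); d/=L; c=e[:2]+.025*d
print(e,f,L,c,np.degrees(np.arctan2(d[1],d[0])))
assert L>.1 and abs(c[1]-.39)<.03
env.gripper_to(0); x,y=c
go(.35,-.1,.3); go(x,y,.2); mv(x,y,.085)
print('touch',mv(x,y,.05,.02,2.5),st())
print('stop',mv(x,y,.025,.02,18),st())
env.dwell(.4); print(st())
mv(x,y,.2,.1); env.dwell(.5); print(st())
go(.35,-.2,.3); env.dwell(.5)
p=shot('top'); s=shot('scene')
cv2.imwrite('pics/c7.png',np.vstack([p['image'][120:290,140:400],s['image'][130:260,230:490]]).repeat(2,0).repeat(2,1))
```

```text
[0.40229351 0.38209463 0.075     ] [0.54187031 0.40628226 0.04      ] 0.14165706678358161 [0.42692638 0.38636333] 9.831298318375552
touch True (71.8, [0.4268, 0.3863, 0.071], 0.007, 1.4, [-0.0, -0.1, 2.6])
stop True (73.2, [0.4256, 0.3854, 0.0431], 0.006, 4.0, [-2.1, -1.2, 8.2])
(73.6, [0.4256, 0.3853, 0.0431], 0.005, 4.0, [-1.4, -0.2, 8.0])
(75.8, [0.4269, 0.3864, 0.2], 0.005, 0.0, [-0.3, 0.2, 1.3])
```

View pics/c7.png

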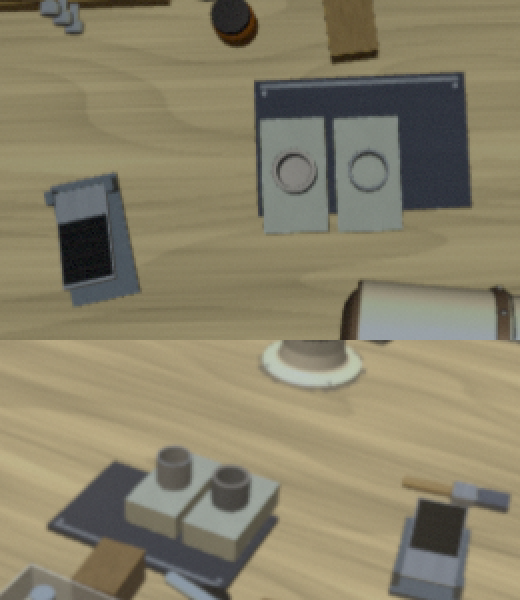

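The pedal went down 28 mm and hit its stop, then came back up, and the rest is unchanged. The held force had relaxed to the 8 N limit, so I press once more, slightly deeper, to be sure it holds, then hand in.

Run:
```python
from h import *
x,y=.4269,.3864
go(x,y,.2); mv(x,y,.085); mv(x,y,.046,.03)
print(mv(x,y,.0405,.01,30),st()); env.dwell(.4); print(st())
mv(x,y,.2,.1); go(.35,-.2,.3); env.dwell(1)
p=shot('top')
for t in ['pedal_pad','crucible_center']: print([(np.round(r['xyz'],3).tolist(),round(r['score'],2)) for r in env.search_frame(p,t)][:1])
print(st()); print(env.close_job())
```

```text
False (83.8, [0.4259, 0.3861, 0.0426], 0.01, 8.8, [-8.8, -2.3, 17.9])
(84.2, [0.4259, 0.3861, 0.0426], 0.006, 8.8, [-7.7, -2.2, 17.8])
[([0.465, 0.394, 0.06], 0.87)]
[([0.551, 0.093, 0.074], 0.94)]
(89.2, [0.35, -0.2, 0.3], 0.004, 0.0, [0.5, 0.3, -0.1])
the job is handed in; nothing more can be done
None
```

The job is handed in at about 89 s of the 208 s allowed: the two firebricks present lie flat on the plate, the flask and crucible stand upright on them, and the pedal was pressed to its stop and came back up; no verdict was returned.

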